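# Sort two microscope stage slides: find the one that binds

## Task

Two stage slides taken off the microscope are screwed to the bench, and one of them binds half-way. Try the blue-knob slide first, then the green-knob one, by drawing its knob from home towards its yellow stop as far as it will go; leave the slide that runs freely fully out against its yellow stop for greasing. Push the one that binds back home and stand the red marker upright in the middle of its white pad to reject it.

Things in the scene. Friction and masses are not known exactly. Their poses are not given: they have to be found in the camera images.
- blue_slide (a joint): Travel (m) of the blue-knob carriage: 0 = home, against the black stop beside the white pad; 0.080 = fully out, against the yellow stop. A sound slide runs all 80 mm; the one that binds stops dead at about 40 mm. Drag about 2 N, no spring: it stays where left. Starts up to 12 mm off home.
- blue_knob (a point): Centre of the square blue knob (22 x 22 mm, about 48 mm tall, this point half-way up, 75 mm above the bench) on a 50 x 50 mm dark carriage plate, its top 24 mm below this point. x axis: along the rail from yellow stop to white pad, so out is -x, roughly towards the robot (within 20 degrees); y across; z up. The knob's sides follow x and y.
- blue_pad (a point): Centre of the top face of the white pad (54 x 60 mm, level, 41 mm above the bench) on the far end of the blue-knob slide, 75 mm along +x from the knob's home. Axes as the knob's. The slide's aluminium rail, fixed to the bench, is 226 mm long, 70 mm wide, 40 mm high; its stops rise to 53 mm.
- green_slide (a joint): Travel (m) of the green-knob carriage: 0 = home, against the black stop beside the white pad; 0.080 = fully out, against the yellow stop. A sound slide runs all 80 mm; the one that binds stops dead at about 40 mm. Drag about 2 N, no spring: it stays where left. Starts up to 12 mm off home.
- green_knob (a point): Centre of the square green knob (22 x 22 mm, about 48 mm tall, this point half-way up, 75 mm above the bench) on a 50 x 50 mm dark carriage plate, its top 24 mm below this point. x axis: along the rail from yellow stop to white pad, so out is -x, roughly towards the robot (within 20 degrees); y across; z up. The knob's sides follow x and y.
- green_pad (a point): Centre of the top face of the white pad (54 x 60 mm, level, 41 mm above the bench) on the far end of the green-knob slide, 75 mm along +x from the knob's home. Axes as the knob's. The slide's aluminium rail, fixed to the bench, is 226 mm long, 70 mm wide, 40 mm high; its stops rise to 53 mm.
- red_mid (a point): Centre of the red marker, half-way up: an upright loose round plastic peg 70 mm tall, 24 mm in diameter from 12 mm up, on a round foot 42 mm in diameter and 7 mm thick; 50 to 100 g; z up. It stands on the bench between the two slides, in a row along x with a yellow and a white marker of the same shape, about 100 mm apart, which are not used.
Things that resemble listed ones, but are neither listed nor needed, are in the scene too. Leave any black look-alike of the part that bears red_mid alone.

How it is judged:
By the outcome, as a careful person would: the job done as asked, in the order asked, and still so for the second after the job is handed in, with the robot touching nothing.
It also fails if it takes over 64 s, if anything falls off the work surface, if the arm or the gripper's body presses on something with over 40 N, if the wrist force passes 120 N, or if a joint passes its speed limit or range.

## Robot

A 6-joint arm with a two-finger parallel gripper is mounted at the origin on the work surface. World frame = base frame: x ahead of the robot, y to its left, z up, the work surface at z = 0. Lengths are in m, angles in rad, forces in N, time in s.
With the tool pointing down it reaches from about 0.275 to 0.775 m from the base axis. Payload 14.6 kg.
Tool frame: the origin (TCP) lies between the finger pads; the fingertips stand 14 mm ahead of it and the grasp point (between the pads) lies 5 mm behind it; z points along the fingers, x is the direction in which the jaws open and shut, and the axes are right-handed (so a half turn about z gives the same grasp; the last joint's range is limited). The gripper opens to 85 mm and grips with 20 to 120 N. Pads are 22 mm wide; open, the fingers measure 114 mm over their backs; the gripper's body (76 mm by 85 mm) begins 54 mm behind the grasp point. The pads swing forward as they close: fully open they stand 13 mm farther back than shut.
Start: joints at [-1.336, 0.263, -0.048, 1.259, 0, 1.415], TCP at [0.199, -0.486, 0.245] pointing down, gripper open.
Joint ranges: [-2.65, 2.65], [-0.89, 1.7], [-1.18, 1.37], [-2.13, 2.11], [-1.35, 1.29], [-3.14, 3.14]. Speed limits (rad/s): [1.89, 1.89, 2.57, 2.79, 3.14, 3.14].

## Interface

Orientations are given as a unit quaternion [w, x, y, z].
In Python, from bench import manip, cams gives the robot as it stands.
- The arm moves only by the shell command python3 -m crank 'ROWS' [FORCE]. ROWS is a JSON object of lists of equal length, an entry for each row: "dr": the turn, a rotation vector about the tool's x, y, z in rad, a list of three; "delta_pos": the shift along the tool's x, y, z in mm, a list of three; "hand": the opening, from 0 (shut) to 1 (fully open). In form: {"dr": [[ax, ay, az], ...], "delta_pos": [[x, y, z], ...], "hand": [hand, ...]}. A call has 1 to 20 rows; each row shifts and turns the commanded pose from where the row before left it, along the tool's axes as they then stand; what a row does not reach is not made up. A row lasts 1/8 s, in which the tool goes at most 62.5 mm and 10.7 degrees, less where a joint would pass 70% of its speed; a pose out of reach is approached as far as the arm can. A call is refused whole if a number of a shift passes 62.5 or a number of a turn 0.188, either way. A call with a gripper value outside its range is refused whole. The fingers move at their own pace and stop on an object; FORCE is the grip in N (left out, the last holds). Time passes only in rows, so rows that do not move let the fingers close. It gives the time, the measured TCP pose, the force and the opening at its end, in the units of the state.
- manip.observe(): the state, without advancing time (a new reading comes with each control period).
- cams.get_image(name): name is "scene" or "top" or "wrist"; returns (picture, depth): 400x640x3 uint8, red, green, blue; 400x640 float32, m along the optical axis (not along the pixel's ray), 0 where there is no reading.
- cams.camera_model(name): a dict with "fx", "fy", "cx", "cy" (pixels), "k1" (the pictures are not rectified: a ray, as slopes to the right and down, at radius r is drawn at 1 + k1 r^2 times it, then the intrinsics apply), "R" (3x3) and "t" (3): a world point X has camera coordinates R X + t; the wrist camera has in their place "hand_eye" (4x4, takes a point from camera to tool coordinates, whose origin is the TCP and whose axes are the tool frame's). Camera axes: x right, y down, z forward; pixel columns grow to the right and rows downward; lengths in m; the calibration is good to about 2 mm. A picture is of the moment at which its call begins: read the wrist's pose just before it. camera_model takes no time and is no camera call.
- manip.finish_job(): hands the job in, once; it reports no verdict.
The state is a dict: "t": time; "joints": joint angles; "qd": joint speeds; "joint_efforts": joint torques, N m; "tool_pos": TCP position; "orientation": TCP orientation; "ft_force": force on the tool from outside, world axes, zero at the start; "wrist_torque": the same for the moment, N m; "width": finger opening in m.
Only numpy, scipy, OpenCV 4.12 (cv2) and the standard library are available. Lean on these libraries where they do the work, as an engineer would, in place of code of your own. Each camera call takes 0.05 s, during which the arm holds its last target.

## Working session

There is one attempt and no reset: what is moved stays moved. The work goes in short steps, Python scripts to look and compute and a shell command to move; the robot and the scene stay as the last step left them, time stands still between calls to the robot, and variables do not carry over. Pictures are saved under pics/ and viewed, and the job is handed in when it is done.

```bash
ls; mkdir -p pics; cat > h.py <<'E'
import numpy as np, cv2, json
from bench import manip, cams
def save(n,f):
    p,d=cams.get_image(n); cv2.imwrite(f'pics/{f}.png',p[:,:,::-1]); np.savez(f'pics/{f}.npz',p=p,d=d); return p,d
def ray(n,uv,pose=None):
    m=cams.camera_model(n)
    x=(uv[0]-m['cx'])/m['fx'];y=(uv[1]-m['cy'])/m['fy']
    rd=np.hypot(x,y);r=rd
    for _ in range(30): r=rd/(1+m['k1']*r*r)
    s=r/rd if rd>0 else 1
    v=np.array([x*s,y*s,1.])
    if n=='wrist':
        from scipy.spatial.transform import Rotation as Rn
        H=np.array(m['hand_eye']); q=pose['orientation']; Rt=Rn.from_quat([q[1],q[2],q[3],q[0]]).as_matrix()
        return Rt@H[:3,3]+np.array(pose['tool_pos']), Rt@H[:3,:3]@v
    R=np.array(m['R']);t=np.array(m['t'])
    return -R.T@t, R.T@v
def onz(n,uv,z,pose=None):
    o,v=ray(n,uv,pose); return o+v*(z-o[2])/v[2]
E
python3 - <<'E'
from h import *
for n in ['scene','top']: save(n,n+'0')
s=manip.observe(); print(s)
for n in ['scene','top','wrist']: print(cams.camera_model(n))
save('wrist','wrist0')
E
```

```text
pics
{'t': 0.1, 'joints': array([-1.33627446e+00,  2.63421795e-01, -4.88547122e-02,  1.25941315e+00,
       -3.75271301e-06,  1.41548047e+00]), 'qd': array([-0.0008288 , -0.00120788,  0.00196282, -0.00095458, -0.00181596,
        0.00162623]), 'joint_efforts': array([-3.86980028e-03, -6.38581324e+01,  3.85063577e+01,  1.00725671e-02,
       -4.53849470e-04,  1.50543974e-05]), 'tool_pos': array([ 0.19945118, -0.48538309,  0.2449077 ]), 'orientation': array([-3.01707830e-04,  8.30673836e-01, -5.56759174e-01, -3.29369101e-04]), 'ft_force': array([-0.04422091,  0.6187984 ,  0.05954251]), 'wrist_torque': array([ 0.02347575, -0.05815026,  0.01841177]), 'width': 0.08529983538893247}
{'fx': 462.6461462558891, 'fy': 462.6461462558891, 'cx': 317.85118856636876, 'cy': 199.60133851660763, 'k1': 0.016297250399496532, 'R': array([[-0.68715613,  0.72639323,  0.01301264],
       [ 0.53369094,  0.51685376, -0.66935504],
       [-0.4929406 , -0.4530067 , -0.74282871]]), 't': array([ 0.37299447, -0.24076916,  1.22771723])}
{'fx': 419.55054088255275, 'fy': 419.55054088255275, 'cx': 326.5242688073446, 'cy': 196.80968002283686, 'k1': -0.007301193174396441, 'R': array([[-0.02204482, -0.99945622, -0.0245212 ],
       [-0.98675317,  0.0256946 , -0.16018107],
       [ 0.16072403,  0.02066521, -0.98678302]]), 't': array([0.02064139, 0.54801024, 0.67007947])}
{'fx': 338.34299999996017, 'fy': 338.34299999996017, 'cx': 320.4799149977709, 'cy': 198.81481272738634, 'k1': -0.002344376578129497, 'hand_eye': array([[ 9.99999771e-01,  2.29882366e-04, -6.36362304e-04,
         1.96295180e-05],
       [-4.26380306e-05,  9.60054878e-01,  2.79811775e-01,
        -6.89888446e-02],
       [ 6.75266527e-04, -2.79811684e-01,  9.60054668e-01,
        -1.30117709e-01],
       [ 0.00000000e+00,  0.00000000e+00,  0.00000000e+00,
         1.00000000e+00]])}
```

View pics/scene0.png

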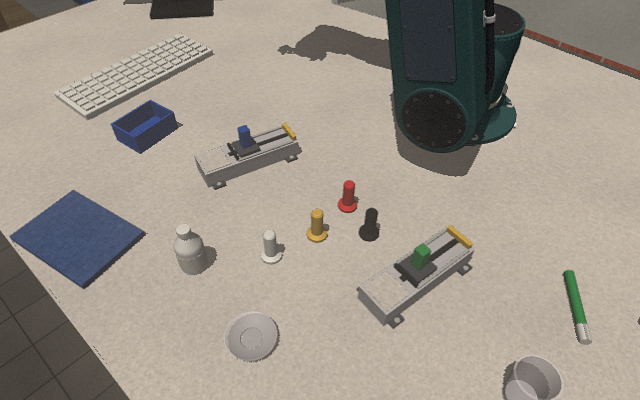

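View pics/top0.png

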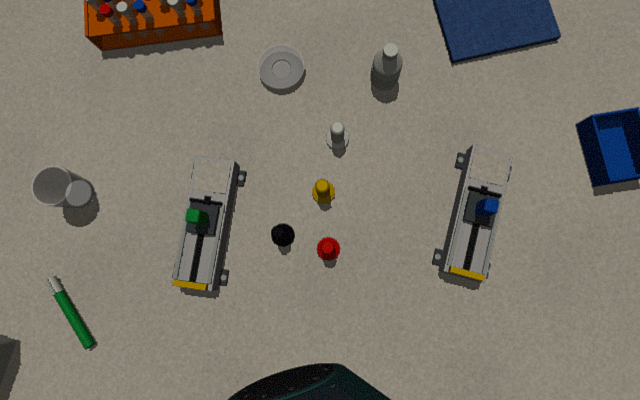

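The scene view shows the blue slide at about (245,150), the green slide at about (420,270) and the red marker at (348,196). In the top view the blue knob is at (490,207), the green knob at (194,215), the red marker at (328,249) and the black look-alike at (283,236).

```bash
cat >> h.py <<'E'
def masks(p):
    h=cv2.cvtColor(p,cv2.COLOR_RGB2HSV); H,S,V=[h[:,:,i].astype(int) for i in range(3)]
    return dict(blue=(H>105)&(H<125)&(S>120)&(V>60),green=(H>50)&(H<80)&(S>120)&(V>50),yel=(H>18)&(H<30)&(S>150)&(V>90),red=((H<5)|(H>175))&(S>170)&(V>80))
def cloud(n,p,d,m,pose=None):
    out=[]
    for v,u in zip(*np.nonzero(m&(d>0))):
        o,r=ray(n,(u,v),pose); out.append(o+r*d[v,u])
    return np.array(out)
def rect(P):
    (c,s,a)=cv2.minAreaRect((P[:,:2]*1000).astype(np.float32)); return np.round(c,1),np.round(s,1),round(a,1)
E
cat > a.py <<'E'
from h import *
for n in ['top','scene']:
    f=np.load(f'pics/{n}0.npz'); p,d=f['p'],f['d']; M=masks(p)
    for k in M:
        N,L,st,c=cv2.connectedComponentsWithStats(M[k].astype(np.uint8))
        for i in range(1,N):
            if st[i,4]<40: continue
            P=cloud(n,p,d,L==i)
            if len(P)<10: continue
            zt=np.percentile(P[:,2],95); T=P[P[:,2]>zt-0.008]
            print(n,k,np.round(c[i]),st[i,4],'ztop',round(zt,3),'topmean',np.round(T.mean(0),4),rect(T))
E
python3 a.py
```

```text
top blue [138.   4.] 80 ztop 0.096 topmean [0.8881 0.3258 0.0935] (array([888. , 325.5]), array([18.1, 17.3]), 66.4)Traceback (most recent call last):
  File "a.py", line 8, in <module>
    P=cloud(n,p,d,L==i)
  File "h.py", line 26, in cloud
    o,r=ray(n,(u,v),pose); out.append(o+r*d[v,u])
        ~~~^^^^^^^^^^^^^^
  File "h.py", line 6, in ray
    m=cams.camera_model(n)
ValueError: time passes only in moves, steps and waits
```

```bash
python3 - <<'E'
import numpy as np,cv2
for n,b in [('top',(150,130,260,300)),('top',(420,130,530,300)),('scene',(190,110,310,200)),('scene',(340,220,490,340))]:
    p=np.load(f'pics/{n}0.npz')['p'];x0,y0,x1,y1=b
    cv2.imwrite(f'pics/c_{n}_{x0}.png',cv2.resize(p[y0:y1,x0:x1,::-1],None,fx=3,fy=3,interpolation=cv2.INTER_CUBIC))
a=cv2.imread('pics/c_top_150.png');b=cv2.imread('pics/c_top_420.png')
cv2.imwrite('pics/tops.png',np.hstack([a,b]))
E
```

```text
(no output)
```

View pics/tops.png

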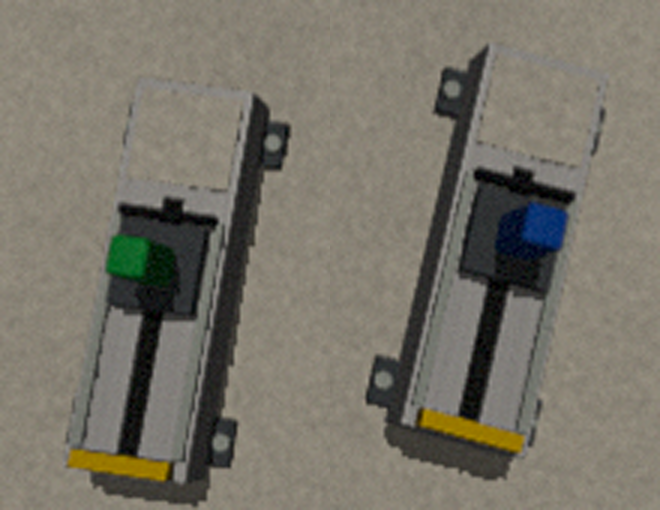

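```bash
python3 - <<'E'
from h import *
import pickle
pickle.dump({n:cams.camera_model(n) for n in ['scene','top','wrist']},open('cm.pkl','wb'))
print(manip.observe()['t'])
E
sed -i "s/m=cams.camera_model(n)/m=CM[n]/; s/^def save/import pickle,os\nCM=pickle.load(open('cm.pkl','rb')) if os.path.exists('cm.pkl') else None\ndef save/" h.py
python3 a.py; python3 - <<'E'
import sys; sys.path.insert(0,'.')
E
```

```text
0.15
top blue [138.   4.] 80 ztop 0.096 topmean [0.8881 0.3258 0.0935] (array([888. , 325.5]), array([18.1, 17.3]), 66.4)
top blue [494.  24.] 5411 ztop 0.016 topmean [ 0.875  -0.3161  0.0145] (array([ 888.3, -322.6]), array([127., 209.]), 11.5)
top blue [616. 150.] 1627 ztop 0.051 topmean [ 0.6254 -0.4813  0.0496] (array([ 626.6, -501.4]), array([119.5,  85.7]), 7.4)
top blue [491. 205.] 178 ztop 0.1 topmean [ 0.5204 -0.2492  0.0983] (array([ 520.8, -249.9]), array([20.5, 21.6]), 70.9)
top green [192. 215.] 173 ztop 0.099 topmean [0.5163 0.2186 0.0975] (array([516.5, 218.9]), array([20.9, 21.8]), 79.1)
top green [ 73. 319.] 635 ztop 0.018 topmean [0.3512 0.4499 0.0148] (array([350.4, 451.1]), array([109. ,  17.3]), 33.8)
top yel [323. 188.] 254 ztop 0.07 topmean [0.5644 0.0145 0.0684] (array([564.6,  14.7]), array([21.8, 20. ]), 63.9)
top yel [467. 273.] 209 ztop 0.055 topmean [ 0.4156 -0.218   0.0524] (array([ 415.9, -218. ]), array([54.8,  9.6]), 73.1)
top yel [189. 285.] 208 ztop 0.054 topmean [0.4069 0.2367 0.0519] (array([406.9, 237.2]), array([55. ,  9.9]), 80.9)
top red [104.
[... 366 characters left out ...]
.] 50 ztop 0.1 topmean [ 0.5226 -0.2452  0.0988] (array([ 522.5, -246.3]), array([21.2, 18.8]), 71.4)
scene green [576. 296.] 294 ztop 0.02 topmean [0.3535 0.4562 0.0178] (array([352.3, 456.4]), array([108. ,  13.4]), 35.7)
scene yel [289. 130.] 50 ztop 0.055 topmean [ 0.4182 -0.2125  0.0529] (array([ 418.9, -212.7]), array([53.9,  9.3]), 72.8)
scene yel [317. 213.] 61 ztop 0.072 topmean [0.5683 0.0196 0.07  ] (array([568.8,  19.2]), array([20.8, 16.2]), 0.7)
scene yel [459. 235.] 103 ztop 0.055 topmean [0.4099 0.2419 0.0535] (array([409.5, 242. ]), array([54.3, 10.1]), 78.4)
scene yel [315. 236.] 84 ztop 0.013 topmean [0.5761 0.0243 0.0096] (array([574.2,  21.8]), array([22.9, 35.4]), 17.8)
```

```bash
cat >> h.py <<'E'
from scipy.spatial.transform import Rotation as Rn
def Rt(s):
    q=s['orientation']; return Rn.from_quat([q[1],q[2],q[3],q[0]]).as_matrix()
def plan(pos,yaw,s=None):
    s=s or manip.observe(); R=Rt(s)
    c,sn=np.cos(yaw),np.sin(yaw); G=np.array([[c,sn,0],[sn,-c,0],[0,0,-1.]])
    rv=Rn.from_matrix(R.T@G).as_rotvec()
    d=np.array(pos)-np.array(s['tool_pos'])
    print('t',round(s['t'],2),'pos',np.round(s['tool_pos'],4),'w',round(s['width'],4),'F',np.round(s['ft_force'],1),'yaw',round(np.degrees(np.arctan2(R[1,0],R[0,0])),2))
    print('rotvec',np.round(rv,3),'shift after turn mm',np.round(G.T@d*1000,1),'world',np.round(d*1000,1))
E
python3 -c "
from h import *
plan([.5215,-.2485,.245],np.radians(-17))"
```

```text
t 0.15 pos [ 0.1994 -0.4855  0.2449] w 0.0853 F [-0.3 -0.3 -0.2] yaw -67.67
rotvec [-0.     0.001 -0.884] shift after turn mm [ 2.387e+02 -3.208e+02 -1.000e-01] world [3.221e+02 2.370e+02 1.000e-01]
```

```bash
python3 -m crank '{"dr":[[0,0,-0.177],[0,0,-0.177],[0,0,-0.177],[0,0,-0.177],[0,0,-0.177],[0,0,0],[0,0,0],[0,0,0],[0,0,0],[0,0,0],[0,0,0],[0,0,0],[0,0,0],[0,0,0]],"delta_pos":[[0,0,0],[0,0,0],[0,0,0],[0,0,0],[0,0,0],[34,-46,0],[34,-46,0],[34,-46,0],[34,-46,0],[34,-46,0],[34,-46,0],[34,-45,0],[0,0,0],[0,0,0]],"hand":[1,1,1,1,1,1,1,1,1,1,1,1,1,1]}' 40
python3 - <<'E'
from h import *
plan([.5215,-.2485,.245],np.radians(-17))
s=manip.observe(); p,d=save('wrist','w1')
M=masks(p)
for k in ['blue','yel']:
    N,L,st,c=cv2.connectedComponentsWithStats(M[k].astype(np.uint8))
    for i in range(1,N):
        if st[i,4]<80: continue
        P=cloud('wrist',p,d,L==i,s)
        if len(P)<10: continue
        zt=np.percentile(P[:,2],95); T=P[P[:,2]>zt-0.008]
        print(k,np.round(c[i]),st[i,4],'ztop',round(zt,3),np.round(T.mean(0),4),rect(T))
E
```

```text
t: 1.9
tool_pos: [0.5205, -0.248, 0.245]
orientation: [-0.0, 0.989, -0.147, -0.0]
ft_force: [0.6, 0.7, -0.1]
width: 0.0857
t 1.9 pos [ 0.5205 -0.248   0.245 ] w 0.0857 F [ 0.6  0.7 -0.1] yaw -16.93
rotvec [0.    0.001 0.001] shift after turn mm [1.1 0.1 0. ] world [ 1.  -0.5 -0. ]
blue [623. 117.] 3499 ztop 0.017 [ 0.8341 -0.2901  0.0163] (array([ 827.4, -327.8]), array([207.3,  48.1]), 88.9)
blue [322. 184.] 807 ztop 0.101 [ 0.5207 -0.2495  0.1   ] (array([ 520.5, -250. ]), array([21.9, 21.3]), 73.0)
blue [425. 347.] 372 ztop 0.053 [ 0.5712 -0.4554  0.0716] (array([ 563.7, -366.8]), array([ 31.7, 257.2]), 7.7)
yel [209. 173.] 619 ztop 0.055 [ 0.4173 -0.2159  0.054 ] (array([ 416.1, -218.1]), array([54.8, 10.1]), 72.6)
```

View pics/w1.png

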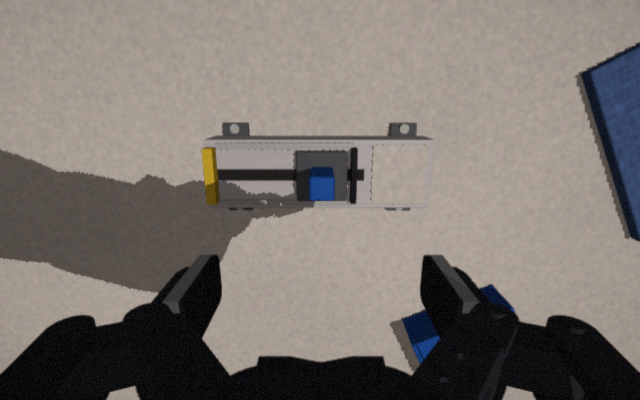

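```bash
python3 -m crank '{"dr":[[0,0,0],[0,0,0],[0,0,0],[0,0,0],[0,0,0],[0,0,0],[0,0,0],[0,0,0],[0,0,0],[0,0,0],[0,0,0]],"delta_pos":[[0.5,1.5,30],[0,0,40],[0,0,40],[0,0,35],[0,0,22],[0,0,0],[0,0,0],[0,0,0],[0,0,0],[0,0,0],[0,0,0]],"hand":[1,1,1,1,1,1,0,0,0,0,0]}' 40
python3 -c "
from h import *
plan([.5215,-.2498,.078],np.radians(-17))"
```

```text
t: 3.32
tool_pos: [0.521, -0.2497, 0.0788]
orientation: [0.0, 0.989, -0.147, 0.0]
ft_force: [-1.5, 0.6, 6.8]
width: 0.0214
t 3.33 pos [ 0.521  -0.2497  0.0788] w 0.0214 F [-1.5  0.6  6.8] yaw -16.96
rotvec [ 0.    -0.001  0.001] shift after turn mm [ 0.5 -0.1  0.8] world [ 0.5 -0.1 -0.8]
```

```bash
python3 -m crank '{"dr":[[0,0,0],[0,0,0],[0,0,0]],"delta_pos":[[1.5,0,0],[1.5,0,0],[0,0,0]],"hand":[0,0,0]}'
python3 -c "
from h import *
plan([.5215,-.2498,.078],np.radians(-17))"
```

```text
t: 3.7
tool_pos: [0.5233, -0.2504, 0.0788]
orientation: [0.0, 0.989, -0.147, -0.0]
ft_force: [-6.3, 0.7, 9.6]
width: 0.0218
t 3.7 pos [ 0.5233 -0.2504  0.0788] w 0.0218 F [-6.3  0.7  9.6] yaw -16.96
rotvec [0.001 0.    0.001] shift after turn mm [-1.9 -0.1  0.8] world [-1.8  0.6 -0.8]
```

```bash
python3 -m crank '{"dr":[[0,0,0],[0,0,0],[0,0,0]],"delta_pos":[[1,0,0],[1,0,0],[0,0,0]],"hand":[0,0,0]}'
python3 -c "
from h import *
plan([.5215,-.2498,.078],np.radians(-17))"
```

```text
t: 4.08
tool_pos: [0.5234, -0.2504, 0.0788]
orientation: [0.0, 0.989, -0.148, -0.002]
ft_force: [-18.2, 3.9, 18.7]
width: 0.0213
t 4.08 pos [ 0.5234 -0.2504  0.0788] w 0.0213 F [-18.2   3.9  18.7] yaw -16.98
rotvec [0.001 0.004 0.   ] shift after turn mm [-2.  -0.   0.8] world [-1.9  0.6 -0.8]
```

```bash
python3 -m crank '{"dr":[[0,0,0],[0,0,0],[0,0,0],[0,0,0],[0,0,0],[0,0,0],[0,0,0],[0,0,0]],"delta_pos":[[-4,0,0],[-8,0,0],[-8,0,0],[-8,0,0],[-6,0,0],[-4,0,0],[0,0,0],[0,0,0]],"hand":[0,0,0,0,0,0,0,0]}'
python3 -m crank '{"dr":[[0,0,0],[0,0,0],[0,0,0],[0,0,0],[0,0,0]],"delta_pos":[[-2,0,0],[-2,0,0],[-2,0,0],[0,0,0],[0,0,0]],"hand":[0,0,0,0,0]}'
python3 -c "
from h import *
plan([.5234,-.2504,.0788],np.radians(-17))"
```

```text
t: 5.08
tool_pos: [0.4893, -0.24, 0.0788]
orientation: [0.0, 0.989, -0.147, 0.0]
ft_force: [-0.9, 1.0, 10.2]
width: 0.0214
t: 5.7
tool_pos: [0.4837, -0.2384, 0.0788]
orientation: [0.0, 0.989, -0.147, 0.001]
ft_force: [0.6, 1.0, 8.1]
width: 0.0214
t 5.7 pos [ 0.4837 -0.2384  0.0788] w 0.0214 F [0.6 1.  8.1] yaw -16.96
rotvec [ 0.    -0.001  0.001] shift after turn mm [41.5 -0.1  0. ] world [ 39.7 -12.   -0. ]
```

```bash
python3 -m crank '{"dr":[[0,0,0],[0,0,0],[0,0,0],[0,0,0]],"delta_pos":[[-2,0,0],[-2,0,0],[0,0,0],[0,0,0]],"hand":[0,0,0,0]}'
python3 -c "
from h import *
plan([.5234,-.2504,.0788],np.radians(-17))"
```

```text
t: 6.2
tool_pos: [0.4799, -0.2372, 0.0788]
orientation: [0.0, 0.989, -0.147, 0.001]
ft_force: [-0.3, 1.1, 7.4]
width: 0.0217
t 6.2 pos [ 0.4799 -0.2372  0.0788] w 0.0217 F [-0.3  1.1  7.4] yaw -16.96
rotvec [ 0.    -0.001  0.001] shift after turn mm [45.5 -0.1  0. ] world [ 43.5 -13.2  -0. ]
```

```bash
python3 -m crank '{"dr":[[0,0,0],[0,0,0],[0,0,0],[0,0,0],[0,0,0],[0,0,0],[0,0,0],[0,0,0]],"delta_pos":[[-6,0,0],[-6,0,0],[-6,0,0],[-6,0,0],[-5,0,0],[-4,0,0],[0,0,0],[0,0,0]],"hand":[0,0,0,0,0,0,0,0]}'
python3 -m crank '{"dr":[[0,0,0],[0,0,0],[0,0,0],[0,0,0]],"delta_pos":[[-1.5,0,0],[-1.5,0,0],[-1,0,0],[0,0,0]],"hand":[0,0,0,0]}'
python3 -c "
from h import *
plan([.5234,-.2504,.0788],np.radians(-17))"
```

```text
t: 7.2
tool_pos: [0.4482, -0.2275, 0.0788]
orientation: [0.0, 0.989, -0.147, 0.0]
ft_force: [-0.9, 0.6, 8.7]
width: 0.0215
t: 7.7
tool_pos: [0.4465, -0.227, 0.0789]
orientation: [0.0, 0.989, -0.147, 0.002]
ft_force: [13.8, -0.8, -3.3]
width: 0.0213
t 7.7 pos [ 0.4465 -0.227   0.0789] w 0.0213 F [13.8 -0.8 -3.3] yaw -16.93
rotvec [-0.    -0.005  0.001] shift after turn mm [80.4 -0.1  0.1] world [ 76.9 -23.4  -0.1]
```

```bash
python3 -m crank '{"dr":[[0,0,0],[0,0,0],[0,0,0],[0,0,0],[0,0,0],[0,0,0],[0,0,0],[0,0,0]],"delta_pos":[[0,0,0],[0,0,0],[0,0,0],[0,0,-30],[0,0,-40],[0,0,-50],[0,0,-40],[0,0,0]],"hand":[1,1,1,1,1,1,1,1]}'
python3 - <<'E'
from h import *
plan([.5165,.2200,.245],np.radians(-9.3))
save('wrist','w2')
p,d=save('top','top2')
m=masks(p)
for k in ['blue','yel','red']:
    N,L,st,c=cv2.connectedComponentsWithStats(m[k].astype(np.uint8))
    for i in range(1,N):
        if st[i,4]<60 or st[i,4]>400: continue
        P=cloud('top',p,d,L==i); zt=np.percentile(P[:,2],95); T=P[P[:,2]>zt-0.008]
        print(k,np.round(c[i]),rect(T))
E
```

```text
t: 8.7
tool_pos: [0.4451, -0.2269, 0.2407]
orientation: [0.001, 0.989, -0.147, 0.002]
ft_force: [1.0, -1.0, -0.5]
width: 0.0857
t 8.7 pos [ 0.4451 -0.2269  0.2407] w 0.0857 F [ 1.  -1.  -0.5] yaw -16.96
rotvec [ 0.002 -0.004 -0.134] shift after turn mm [  -1.8 -452.6   -4.3] world [ 71.4 446.9   4.3]
blue [138.   4.] (array([888.3, 326. ]), array([17.6, 16.9]), 86.8)
blue [480. 253.] (array([ 446.7, -226.7]), array([20.1, 21.3]), 74.5)
yel [322. 188.] (array([565. ,  14.4]), array([20.4, 21.2]), 47.9)
yel [465. 272.] (array([ 416.9, -214.8]), array([48.7, 10. ]), 73.5)
yel [189. 285.] (array([406.8, 236.8]), array([55.5, 10. ]), 80.9)
red [104.   9.] (array([882.2, 386.1]), array([17.7, 16.7]), 67.6)
red [328. 246.] (array([463.3,   8.1]), array([22.8, 21. ]), 89.1)
```

View pics/w2.png

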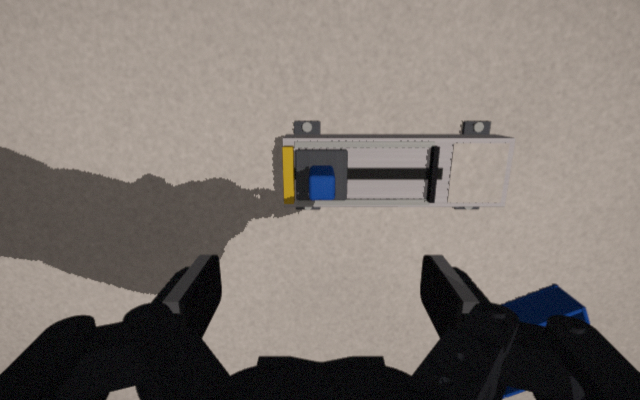

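```bash
python3 -m crank '{"dr":[[0.002,-0.004,-0.134],[0,0,0],[0,0,0],[0,0,0],[0,0,0],[0,0,0],[0,0,0],[0,0,0],[0,0,0],[0,0,0],[0,0,0],[0,0,0],[0,0,0]],"delta_pos":[[0,0,0],[0,-45,0],[0,-45,0],[0,-45,0],[0,-45,0],[0,-45,0],[0,-45,0],[0,-45,0],[0,-45,0],[0,-45,-4],[-2,-48,0],[0,0,0],[0,0,0]],"hand":[1,1,1,1,1,1,1,1,1,1,1,1,1]}'
python3 - <<'E'
from h import *
plan([.5165,.2200,.245],np.radians(-9.3))
s=manip.observe(); p,d=save('wrist','w3')
M=masks(p)
for k in ['green','yel']:
    N,L,st,c=cv2.connectedComponentsWithStats(M[k].astype(np.uint8))
    for i in range(1,N):
        if st[i,4]<80: continue
        P=cloud('wrist',p,d,L==i,s)
        if len(P)<10: continue
        zt=np.percentile(P[:,2],95); T=P[P[:,2]>zt-0.008]
        print(k,np.round(c[i]),st[i,4],'ztop',round(zt,3),np.round(T.mean(0),4),rect(T))
E
```

```text
t: 10.42
tool_pos: [0.5149, 0.2208, 0.2421]
orientation: [-0.001, 0.997, -0.081, -0.003]
ft_force: [-0.2, -1.0, -0.2]
width: 0.0855
t 10.43 pos [0.5149 0.2208 0.2421] w 0.0855 F [-0.2 -1.  -0.2] yaw -9.26
rotvec [-0.001  0.006  0.001] shift after turn mm [ 1.7  0.5 -2.9] world [ 1.6 -0.8  2.9]
green [325. 184.] 805 ztop 0.101 [0.5173 0.2206 0.0999] (array([517.2, 220.1]), array([20.7, 21.1]), 80.6)
yel [210. 173.] 584 ztop 0.056 [0.4085 0.2396 0.0542] (array([407.7, 237.3]), array([54.4, 10.5]), 80.0)
yel [394. 333.] 793 ztop 0.072 [0.5651 0.0173 0.0704] (array([565.2,  16.3]), array([21.2, 20.9]), 66.3)
```

View pics/w3.png

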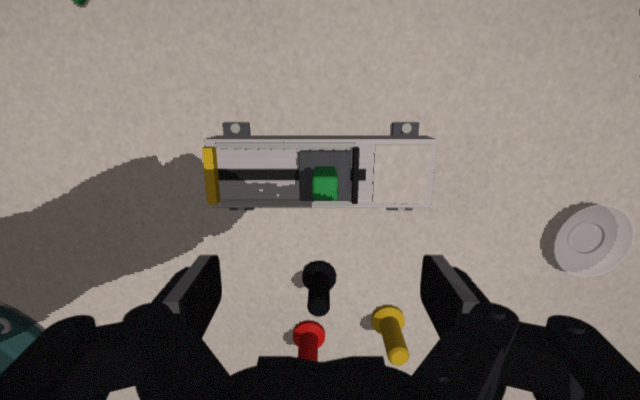

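```bash
python3 -m crank '{"dr":[[-0.001,0.006,0.003],[0,0,0],[0,0,0],[0,0,0],[0,0,0],[0,0,0],[0,0,0],[0,0,0],[0,0,0],[0,0,0],[0,0,0]],"delta_pos":[[2,0,0],[0,0,40],[0,0,45],[0,0,45],[0,0,33],[0,0,0],[0,0,0],[0,0,0],[0,0,0],[0,0,0],[0,0,0]],"hand":[1,1,1,1,1,1,0,0,0,0,0]}' 40
python3 -m crank '{"dr":[[0,0,0],[0,0,0],[0,0,0]],"delta_pos":[[1,0,0],[1,0,0],[0,0,0]],"hand":[0,0,0]}'
python3 -c "
from h import *
plan([.517,.2203,.0785],np.radians(-9.1))"
```

```text
t: 11.85
tool_pos: [0.5181, 0.221, 0.0811]
orientation: [-0.001, 0.997, -0.082, 0.002]
ft_force: [-0.8, -0.8, 6.4]
width: 0.0215
t: 12.22
tool_pos: [0.5187, 0.2209, 0.081]
orientation: [-0.001, 0.997, -0.082, 0.0]
ft_force: [-9.3, 1.2, 14.3]
width: 0.0215
t 12.22 pos [0.5187 0.2209 0.081 ] w 0.0215 F [-9.3  1.2 14.3] yaw -9.42
rotvec [-0.002 -0.001 -0.006] shift after turn mm [-1.6  0.9  2.5] world [-1.7 -0.6 -2.5]
```

```bash
python3 -m crank '{"dr":[[0,0,0],[0,0,0],[0,0,0],[0,0,0],[0,0,0],[0,0,0],[0,0,0],[0,0,0]],"delta_pos":[[-4,0,0],[-8,0,0],[-8,0,0],[-8,0,0],[-6,0,0],[-4,0,0],[0,0,0],[0,0,0]],"hand":[0,0,0,0,0,0,0,0]}'
python3 -m crank '{"dr":[[0,0,0],[0,0,0],[0,0,0],[0,0,0],[0,0,0]],"delta_pos":[[-1,0,0],[-1,0,0],[-1,0,0],[-1,0,0],[0,0,0]],"hand":[0,0,0,0,0]}'
python3 -c "
from h import *
plan([.5187,.2209,.081],np.radians(-9.1))"
```

```text
t: 13.22
tool_pos: [0.4825, 0.2268, 0.0811]
orientation: [-0.001, 0.997, -0.082, 0.002]
ft_force: [-2.1, -3.2, 9.7]
width: 0.0212
t: 13.85
tool_pos: [0.4789, 0.2274, 0.081]
orientation: [-0.0, 0.997, -0.082, 0.002]
ft_force: [0.7, -2.9, 9.0]
width: 0.0214
t 13.85 pos [0.4789 0.2274 0.081 ] w 0.0214 F [ 0.7 -2.9  9. ] yaw -9.45
rotvec [-0.001 -0.004 -0.006] shift after turn mm [40.4  0.1  0. ] world [39.8 -6.5 -0. ]
```

```bash
python3 -m crank '{"dr":[[0,0,0],[0,0,0],[0,0,0],[0,0,0]],"delta_pos":[[-1,0,0],[-1,0,0],[-1,0,0],[0,0,0]],"hand":[0,0,0,0]}'
python3 -c "
from h import *
plan([.5187,.2209,.081],np.radians(-9.1))"
```

```text
t: 14.35
tool_pos: [0.4766, 0.2278, 0.0811]
orientation: [-0.0, 0.997, -0.083, 0.003]
ft_force: [4.7, -4.5, 4.9]
width: 0.0212
t 14.35 pos [0.4766 0.2278 0.0811] w 0.0212 F [ 4.7 -4.5  4.9] yaw -9.47
rotvec [-0.001 -0.005 -0.006] shift after turn mm [42.7  0.2  0.1] world [42.1 -6.9 -0.1]
```

```bash
python3 -m crank '{"dr":[[0,0,0],[0,0,0],[0,0,0],[0,0,0]],"delta_pos":[[-1,0,0],[-1,0,0],[-1,0,0],[0,0,0]],"hand":[0,0,0,0]}'
python3 -c "
from h import *
plan([.5187,.2209,.081],np.radians(-9.1))"
```

```text
t: 14.85
tool_pos: [0.4758, 0.228, 0.0811]
orientation: [-0.0, 0.997, -0.083, 0.004]
ft_force: [18.8, -6.8, -6.3]
width: 0.0218
t 14.85 pos [0.4758 0.228  0.0811] w 0.0218 F [18.8 -6.8 -6.3] yaw -9.51
rotvec [-0.001 -0.009 -0.007] shift after turn mm [43.5  0.2  0.1] world [42.9 -7.1 -0.1]
```

Green stops dead at about 43 mm with force rising to 19 N, so it is the one that binds. I'll push it back home.

```bash
python3 -m crank '{"dr":[[0,0,0],[0,0,0],[0,0,0],[0,0,0],[0,0,0],[0,0,0],[0,0,0],[0,0,0],[0,0,0]],"delta_pos":[[4,0,0],[8,0,0],[8,0,0],[8,0,0],[8,0,0],[6,0,0],[3,0,0],[1,0,0],[0,0,0]],"hand":[0,0,0,0,0,0,0,0,0]}'
python3 -c "
from h import *
plan([.5187,.2209,.081],np.radians(-9.1))"
```

```text
t: 15.98
tool_pos: [0.5183, 0.221, 0.0811]
orientation: [-0.001, 0.997, -0.082, 0.002]
ft_force: [0.0, -0.7, 5.6]
width: 0.0216
t 15.97 pos [0.5183 0.221  0.0811] w 0.0216 F [ 0.  -0.7  5.6] yaw -9.44
rotvec [-0.002 -0.003 -0.006] shift after turn mm [0.5 0.  0.1] world [ 0.4 -0.1 -0.1]
```

```bash
python3 -m crank '{"dr":[[0,0,0],[0,0,0],[0,0,0],[0,0,0]],"delta_pos":[[1,0,0],[1,0,0],[1,0,0],[0,0,0]],"hand":[0,0,0,0]}'
python3 -m crank '{"dr":[[0,0,0],[0,0,0],[0,0,0],[0,0,0],[0,0,0],[0,0,0],[0,0,0],[0,0,0]],"delta_pos":[[0,0,0],[0,0,0],[0,0,0],[0,0,-30],[0,0,-45],[0,0,-45],[0,0,-45],[0,0,0]],"hand":[1,1,1,1,1,1,1,1]}'
python3 - <<'E'
from h import *
plan([.463,.010,.245],np.radians(80.7))
plan([.463,.010,.245],np.radians(-9.3))
s=manip.observe(); p,d=save('wrist','w4')
M=masks(p)
for k in ['green','yel','red']:
    N,L,st,c=cv2.connectedComponentsWithStats(M[k].astype(np.uint8))
    for i in range(1,N):
        if st[i,4]<80: continue
        P=cloud('wrist',p,d,L==i,s)
        if len(P)<10: continue
        zt=np.percentile(P[:,2],95); T=P[P[:,2]>zt-0.008]
        print(k,np.round(c[i]),st[i,4],'ztop',round(zt,3),np.round(T.mean(0),4),rect(T))
E
```

```text
t: 16.48
tool_pos: [0.5188, 0.2209, 0.081]
orientation: [-0.001, 0.997, -0.082, -0.0]
ft_force: [-14.3, 2.4, 17.8]
width: 0.0213
t: 17.48
tool_pos: [0.5217, 0.2206, 0.2483]
orientation: [-0.001, 0.997, -0.082, 0.004]
ft_force: [0.8, 0.6, -1.0]
width: 0.0852
t 17.48 pos [0.5217 0.2206 0.2483] w 0.0852 F [ 0.8  0.6 -1. ] yaw -9.46
rotvec [ 0.003 -0.008 -1.574] shift after turn mm [-217.3  -23.9    3.3] world [ -58.7 -210.6   -3.3]
t 17.48 pos [0.5217 0.2206 0.2483] w 0.0852 F [ 0.8  0.6 -1. ] yaw -9.46
rotvec [-0.003 -0.007 -0.003] shift after turn mm [-23.9 217.3   3.3] world [ -58.7 -210.6   -3.3]
green [316. 184.] 783 ztop 0.101 [0.5184 0.2202 0.0999] (array([518.1, 219.6]), array([21.4, 21.5]), 81.0)
yel [202. 174.] 578 ztop 0.056 [0.4085 0.2395 0.0542] (array([407.7, 236.9]), array([55.3, 10. ]), 79.6)
yel [386. 330.] 748 ztop 0.072 [0.5651 0.0188 0.0719] (array([546.8, 114.9]), array([ 21.9, 222.1]), 10.3)
red [303. 335.] 640 ztop 0.055 [0.4702 0.0164 0.0538] (array([470.5,  15.8]), array([ 3.1, 12.4]), 49.2)
```

View pics/w4.png

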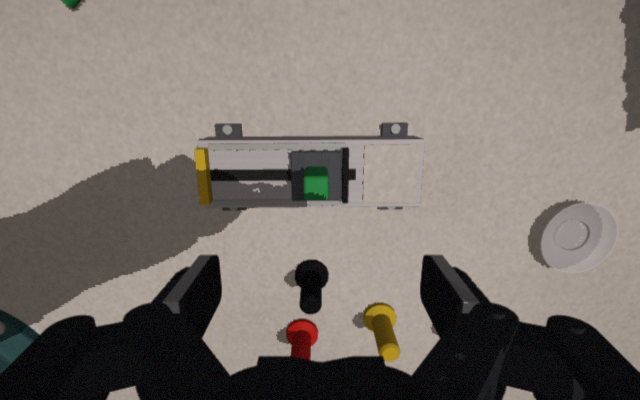

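```bash
python3 -m crank '{"dr":[[0,0,0],[0,0,0],[0,0,0],[0,0,0],[0,0,0],[0,0,0],[0,0,0],[0,0,0],[0,0,0]],"delta_pos":[[-5,40,0],[-5,45,0],[-5,45,0],[-5,45,0],[-3,44,0],[0,0,0],[0,0,0],[0,0,0],[0,0,0]],"hand":[1,1,1,1,1,1,1,1,1]}'
python3 - <<'E'
from h import *
plan([.463,.008,.245],np.radians(-9.3))
s=manip.observe(); p,d=save('wrist','w5')
M=masks(p)
for k in ['red']:
    N,L,st,c=cv2.connectedComponentsWithStats(M[k].astype(np.uint8))
    for i in range(1,N):
        if st[i,4]<80: continue
        P=cloud('wrist',p,d,L==i,s)
        if len(P)<10: continue
        zt=np.percentile(P[:,2],95); T=P[P[:,2]>zt-0.006]
        print(k,np.round(c[i]),st[i,4],'ztop',round(zt,3),np.round(T.mean(0),4),rect(T))
        T=P[P[:,2]<0.012]; print(len(T),rect(T))
E
```

```text
t: 18.65
tool_pos: [0.4618, 0.0088, 0.2448]
orientation: [-0.001, 0.997, -0.082, 0.001]
ft_force: [-1.1, 0.3, -1.9]
width: 0.0856
t 18.65 pos [0.4618 0.0088 0.2448] w 0.0856 F [-1.1  0.3 -1.9] yaw -9.38
rotvec [-0.001 -0.002 -0.001] shift after turn mm [ 1.3  0.6 -0.2] world [ 1.2 -0.8  0.2]
red [322. 169.] 1040 ztop 0.072 [0.4632 0.0087 0.0707] (array([463.2,   8.1]), array([21.5, 22.3]), 79.9)
358 (array([463.5,  11.3]), array([32.3, 38.6]), 81.1)
```

View pics/w5.png

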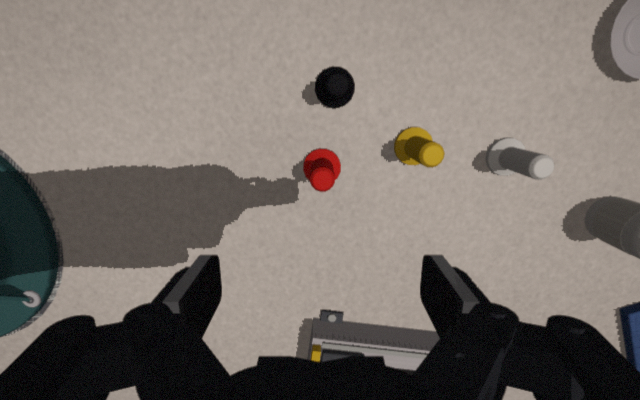

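```bash
python3 -m crank '{"dr":[[-0.001,-0.002,0],[0,0,0],[0,0,0],[0,0,0],[0,0,0],[0,0,0],[0,0,0],[0,0,0],[0,0,0],[0,0,0],[0,0,0],[0,0,0]],"delta_pos":[[1.5,0.3,0],[0,0,45],[0,0,45],[0,0,45],[0,0,40],[0,0,29],[0,0,0],[0,0,0],[0,0,0],[0,0,0],[0,0,0],[0,0,0]],"hand":[1,1,1,1,1,1,1,0,0,0,0,0]}' 40
python3 -c "
from h import *
plan([.463,.008,.04],np.radians(-9.3))"
```

```text
t: 20.2
tool_pos: [0.4635, 0.0075, 0.0416]
orientation: [-0.0, 0.997, -0.082, 0.001]
ft_force: [-1.1, 0.3, 8.4]
width: 0.0228
t 20.2 pos [0.4635 0.0075 0.0416] w 0.0228 F [-1.1  0.3  8.4] yaw -9.45
rotvec [-0.    -0.001 -0.003] shift after turn mm [-0.6 -0.4  1.6] world [-0.5  0.5 -1.6]
```

```bash
python3 -m crank '{"dr":[[0,0,0],[0,0,0],[0,0,0],[0,0,0],[0,0,0],[0,0,0],[0,0,0],[0,0,0],[0,0,0],[0,0,0],[0,0,0],[0,0,0],[0,0,0]],"delta_pos":[[0,0,-10],[0,0,-25],[0,0,-40],[0,0,-40],[0,0,-35],[15,-35,0],[16,-37,0],[16,-37,0],[16,-37,0],[16,-37,0],[15,-35,0],[0,0,0],[0,0,0]],"hand":[0,0,0,0,0,0,0,0,0,0,0,0,0]}'
python3 - <<'E'
from h import *
plan([.5923,.2082,.085],np.radians(-9.2))
s=manip.observe(); save('wrist','w6'); save('scene','s6'); save('top','top6')
E
```

```text
t: 21.82
tool_pos: [0.5912, 0.2069, 0.1913]
orientation: [0.0, 0.997, -0.082, -0.0]
ft_force: [-0.4, -0.1, 0.0]
width: 0.0233
t 21.82 pos [0.5912 0.2069 0.1913] w 0.0233 F [-0.4 -0.1  0. ] yaw -9.44
rotvec [ 0.     0.    -0.004] shift after turn mm [  0.9  -1.5 106.3] world [   1.1    1.3 -106.3]
```

View pics/w6.png

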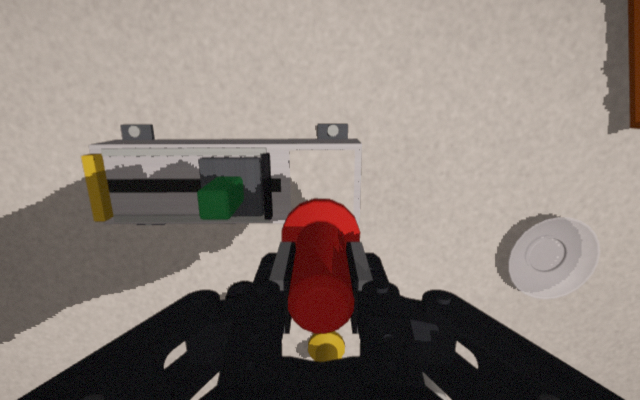

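View pics/s6.png

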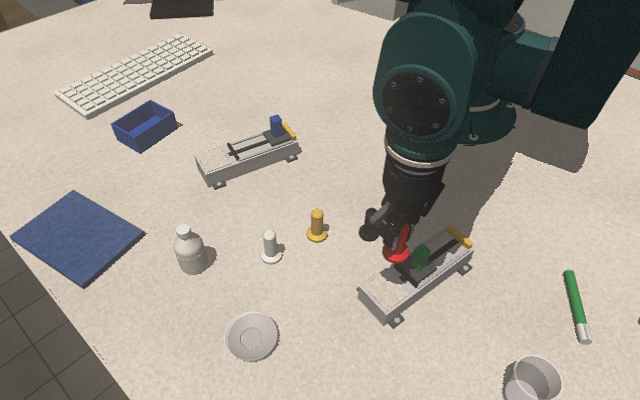

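```bash
python3 - <<'E'
import numpy as np,cv2
p=np.load('pics/w4.npz')['p'];q=np.load('pics/w6.npz')['p']
a=cv2.resize(p[125:220,335:440,::-1],None,fx=5,fy=5,interpolation=cv2.INTER_CUBIC)
cv2.imwrite('pics/z4.png',a)
E
```

```text
(no output)
```

View pics/z4.png

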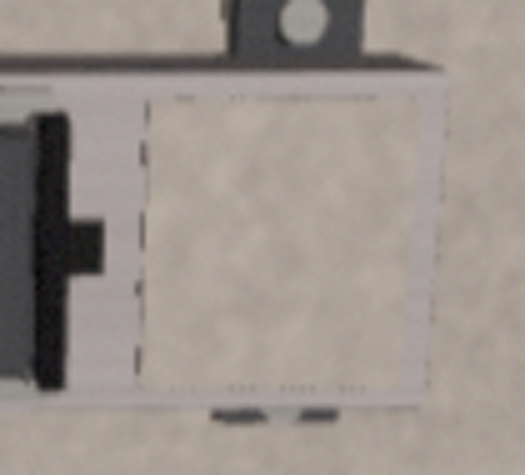

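```bash
python3 - <<'E'
from h import *
s=dict(tool_pos=[.5217,.2206,.2483],orientation=[-0.001,.9966,-.0824,.004])
C=[onz('wrist',(335+x/5-.4,125+y/5-.4),.041,s) for x,y in [(150,97),(418,97),(405,390),(140,388)]]
C=np.array(C);print(np.round(C,4),C.mean(0)); print(np.linalg.norm(np.roll(C,-1,0)-C,axis=1))
# same bias check: green knob in w4 measured (518.1,219.6)
f=np.load('pics/w3.npz')
# top view depth: pad corner via tops.png (3x crop at 150,130)
for z in [.041]:
    D=np.array([onz('top',(150+x/3-.3,130+y/3-.3),z) for x,y in [(138,88),(243,100),(228,188),(124,180)]])
    print(np.round(D,4),D.mean(0))
s=manip.observe()
for uv in [(289,148),(360,148)]: print(onz('wrist',uv,.041,s))
E
```

```text
[[0.5709 0.2406 0.041 ]
 [0.6235 0.2318 0.041 ]
 [0.6156 0.1714 0.041 ]
 [0.5611 0.1811 0.041 ]] [0.59277647 0.20620712 0.041     ]
[0.0533588  0.06089065 0.05542407 0.06033516]
[[0.6219 0.2352 0.041 ]
 [0.613  0.1734 0.041 ]
 [0.5612 0.1813 0.041 ]
 [0.5675 0.2418 0.041 ]] [0.59088546 0.20795354 0.041     ]
[0.57059867 0.24131113 0.041     ]
[0.62855957 0.2316187  0.041     ]
```

```bash
python3 -m crank '{"dr":[[0,0,-0.003],[0,0,0],[0,0,0],[0,0,0],[0,0,0],[0,0,0],[0,0,0],[0,0,0]],"delta_pos":[[1,0,0],[0,0,30],[0,0,30],[0,0,25],[0,0,15],[0,0,6],[0,0,0],[0,0,0]],"hand":[0,0,0,0,0,0,0,0]}'
python3 -m crank '{"dr":[[0,0,0],[0,0,0],[0,0,0]],"delta_pos":[[0,0,1],[0,0,1],[0,0,0]],"hand":[0,0,0]}'
python3 -c "
from h import *
plan([.5922,.207,.0826],np.radians(-9.2))
save('wrist','w7');save('scene','s7')"
```

```text
t: 22.98
tool_pos: [0.5931, 0.2071, 0.0859]
orientation: [-0.0, 0.997, -0.081, 0.001]
ft_force: [1.1, -0.0, -0.3]
width: 0.0233
t: 23.35
tool_pos: [0.5926, 0.207, 0.083]
orientation: [-0.0, 0.997, -0.081, 0.0]
ft_force: [-0.6, 0.3, -1.2]
width: 0.0227
t 23.35 pos [0.5926 0.207  0.083 ] w 0.0227 F [-0.6  0.3 -1.2] yaw -9.28
rotvec [-0.    -0.    -0.001] shift after turn mm [-0.4  0.1  0.4] world [-0.4  0.  -0.4]
```

View pics/w7.png

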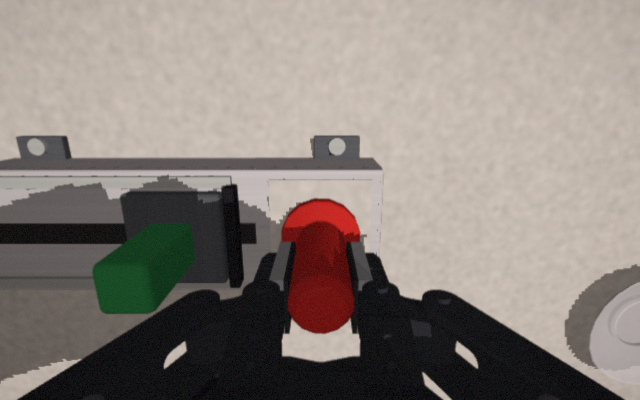

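```bash
python3 -m crank '{"dr":[[0,0,0],[0,0,0],[0,0,0]],"delta_pos":[[0,0,0.7],[0,0,0.7],[0,0,0]],"hand":[0,0,0]}'

```

```text
t: 23.82
tool_pos: [0.5928, 0.2071, 0.0827]
orientation: [-0.0, 0.997, -0.081, 0.001]
ft_force: [-5.1, -0.5, 12.9]
width: 0.0228
```

```bash
python3 -m crank '{"dr":[[0,0,0],[0,0,0],[0,0,0],[0,0,0]],"delta_pos":[[0,0,-1],[0,0,0],[0,0,0],[0,0,0]],"hand":[0.05,0.6,0.6,0.6]}'
python3 -m crank '{"dr":[[0,0,0],[0,0,0],[0,0,0],[0,0,0],[0,0,0],[0,0,0],[0,0,0],[0,0,0]],"delta_pos":[[0,0,-15],[0,0,-35],[0,0,-40],[0,0,-40],[0,0,-30],[0,60,0],[0,50,0],[0,0,0]],"hand":[0.6,0.6,0.6,0.6,0.6,0.8,1,1]}'
python3 - <<'E'
from h import *
plan([.5922,.207,.0826],np.radians(-9.2))
s=manip.observe()
for n,f in [('top','t8'),('scene','s8'),('wrist','w8')]:
    p,d=save(n,f); M=masks(p)
    for k in ['red','green','blue','yel']:
        N,L,st,c=cv2.connectedComponentsWithStats(M[k].astype(np.uint8))
        for i in range(1,N):
            if st[i,4]<40 or st[i,4]>1500: continue
            P=cloud(n,p,d,L==i,s)
            if len(P)<10: continue
            zt=np.percentile(P[:,2],95); T=P[P[:,2]>zt-0.006]
            print(n,k,np.round(c[i]),st[i,4],'ztop',round(zt,3),rect(T))
E
```

```text
t: 24.32
tool_pos: [0.5926, 0.207, 0.0825]
orientation: [-0.0, 0.997, -0.081, 0.0]
ft_force: [0.2, 0.1, -0.6]
width: 0.0516
t: 25.32
tool_pos: [0.5745, 0.0958, 0.2441]
orientation: [-0.0, 0.997, -0.083, 0.001]
ft_force: [0.1, 0.9, -0.1]
width: 0.0856
t 25.32 pos [0.5745 0.0958 0.2441] w 0.0856 F [ 0.1  0.9 -0.1] yaw -9.47
rotvec [-0.    -0.001 -0.005] shift after turn mm [  -0.3 -112.6  161.5] world [  17.7  111.2 -161.5]
top red [199. 167.] 155 ztop 0.111 (array([590.8, 206.2]), array([20.4, 19.3]), 85.9)
top red [215. 170.] 84 ztop 0.275 (array([530.7, 113.2]), array([22.7,  3.1]), 31.3)
top red [204. 181.] 54 ztop 0.06 (array([580.9, 211.1]), array([1. , 0.1]), 81.2)
top green [193. 215.] 195 ztop 0.099 (array([517.3, 218.8]), array([20. , 21.6]), 79.2)
top blue [477. 253.] 284 ztop 0.1 (array([ 446.8, -227.2]), array([21.8, 22.1]), 72.8)
top yel [323. 191.] 345 ztop 0.07 (array([563.9,  14.6]), array([22.5, 20.9]), 68.8)
top yel [466. 273.] 230 ztop 0.054 (array([ 416.2, -217.7]), array([55.2,  9.8]), 73.0)
top yel [191. 285.] 188 ztop 0.054 (array([413.1, 143. ]), array([ 18.6, 
[... 292 characters left out ...]
ue [275. 118.] 49 ztop 0.1 (array([ 449.3, -222.4]), array([19.1, 19.6]), 73.6)
scene yel [289. 130.] 51 ztop 0.055 (array([ 418.8, -212.1]), array([55.1,  8.6]), 73.2)
scene yel [317. 213.] 54 ztop 0.072 (array([567.8,  19.4]), array([17.8, 17.3]), 20.7)
scene yel [459. 235.] 102 ztop 0.055 (array([409.1, 241.5]), array([54.5,  9.7]), 81.3)
wrist green [225.  45.] 1171 ztop 0.102 (array([518.1, 216.4]), array([21.3, 21.8]), 80.6)
wrist blue [635. 362.] 97 ztop 0.018 (array([ 930.4, -224.5]), array([13.6, 26. ]), 8.4)
wrist yel [109.  52.] 1135 ztop 0.056 (array([407.8, 234.5]), array([54.4, 10.8]), 81.4)
wrist yel [326. 245.] 965 ztop 0.073 (array([564.8,  12.9]), array([22. , 20.9]), 80.4)
```

View pics/w8.png

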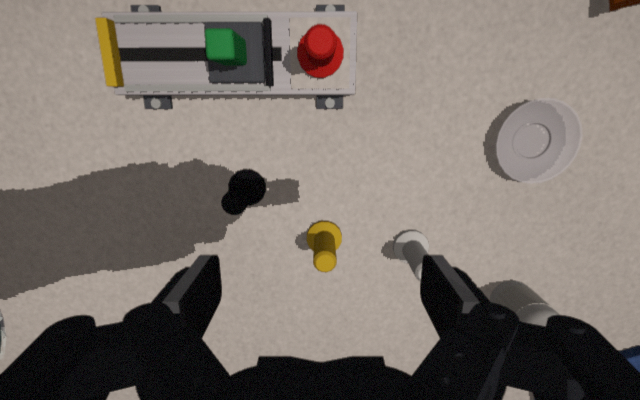

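View pics/s8.png

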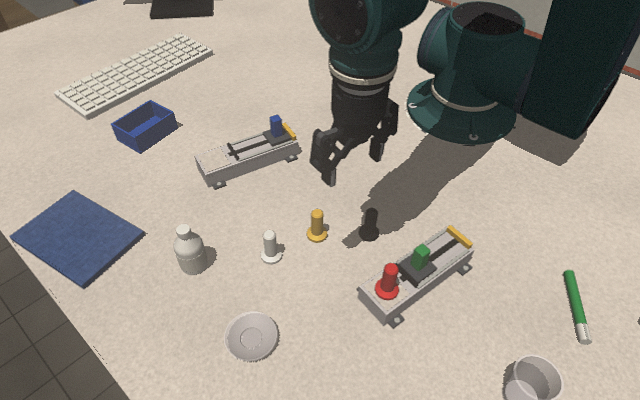

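```bash
python3 -m crank '{"dr":[[0,0,0],[0,0,0]],"delta_pos":[[0,0,0],[0,0,0]],"hand":[1,1]}'
python3 -c "
from h import *
print(manip.finish_job())"
```

```text
t: 25.72
tool_pos: [0.5749, 0.0991, 0.2426]
orientation: [-0.0, 0.997, -0.08, 0.0]
ft_force: [0.1, -0.4, -0.7]
width: 0.0852
the job is handed in; nothing more can be done
None
```

The job is done and handed in at about 25.7 s of the 64 s allowed: the blue slide runs freely, the green one binds, and the red marker now rejects the green.

- **Blue slide (tried first):** I pushed it home, then drew it out. It ran the full travel, about 80 mm, and met the yellow stop at about 14 N. I left it there, and the wrist picture shows its plate flush with the yellow stop.
- **Green slide (tried second):** I pushed it home, then drew it out. It stopped dead at about 43 mm by the arm's own reading, with the force rising to 19 N. I pushed it back home against the black stop.
- **Red marker:** It stands upright in the middle of the green slide's white pad, with its top at about 111 mm as expected. In the top view it is within about 1 mm of the expected pad centre measured from the green knob.

**Disagreements:** The scene camera reads positions about 3–6 mm off from the top and wrist cameras. The estimates of the pad centre differed by about 2 mm, so I aimed between them. The marker could not be measured separately in the last wrist picture, but it looks upright and centred there. The arm was clear of everything when I handed in.

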